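# Blow out a piston valve at the air nozzle

## Task

Blow out the freshly washed brass piston: first open the air valve half way, so that its red lever stands at 45 degrees to the pipe and stays there. Then draw the brass-coloured piston out of its socket in the sloping wooden rack, turn it level and hold it up in line with the air nozzle, its plain foot squarely facing the nozzle's mouth and about 30 mm in front of it, button end pointing away, clear of the nozzle and everything else. Finish while still holding it there steadily in the gripper (do not put it down), and leave the two silver pistons in the rack, the oil bottle and the mouthpiece as they are.

Things in the scene. Friction and masses are not known exactly. Their poses are not given: they have to be found in the camera images.
- valve_lever (a joint): Lever of the brass ball valve: 0 = shut (square across the pipe), 1.571 = fully open (along the pipe, towards its inlet), 0.785 = half open. Grows as the lever swings anticlockwise seen from above about the upright stem. Dry friction about 0.25 N m, no spring: it stays where it is left. Starts shut or barely cracked (0 to 0.25).
- valve_stem (a point): Point on the lever's upright turning axis, at the lever's height (115 mm above the bench). Axes of the whole pipework: x along the pipe from inlet to riser, y the way the nozzle blows and the way the lever points when shut, z up. The 21 mm pipe runs 75 mm above the bench from its inlet flange (x = -125 mm) to the riser (x = 120 mm).
- lever_grip (a point): Middle of the lever's red sleeve, 70 mm from the stem axis, 115 mm above the bench; moves with the lever. The sleeve is a level bar 62 mm long (along its own y, away from the stem), 18 mm wide, 10 mm thick. At least 24 mm of free space below it, down to the pipe; nothing above it.
- nozzle_tip (a point): Centre of the mouth of the brass nozzle, 220 mm above the bench. y points straight out of it, level, along the jet; z up. Behind the mouth the nozzle is 72 mm long and widens from 11 to 24 mm; the 21 mm riser with its 33 mm elbow stands 80 mm behind the mouth. A drip tray 14 mm high lies on the bench below the space in front.
- piston_center (a point): Centre of the brass-coloured piston, half-way along its 133 mm. z runs along it from the plain foot to the white finger button. Its spring barrel (16 mm diameter, 40 mm long, a good place to grip) has its middle 28.5 mm from here along z. About 110 g, balanced about 50 mm from the foot. May be gripped firmly (60 N or more).
- piston_foot (a point): Centre of the piston's plain flat lower end, 66.5 mm below its centre; same axes. The lowest 55 mm of the piston sit in the socket at the start.
- piston_button (a point): Centre of the outer face of the piston's white finger button, 66.5 mm above its centre; same axes.
- brass_piston: The brass-coloured piston; origin at its foot, z along it to the button. From the foot: lapped body 20 mm diameter, 75 mm long, with dark ports; spring barrel 16 mm diameter, 40 mm long; stem 6 mm diameter, 12 mm; white button 18 mm diameter, 6 mm.
- rack: Sloping wooden rack fixed to the bench, 254 mm wide along its y, 95 mm deep, 86 mm high; origin on the bench under it, x away from the robot. Three sockets 75 mm apart along y, 55 mm deep, 22.5 mm wide, lean 45 degrees: buttons point up and to its -x (the robot's side). One piston in each; the brass one's place varies.
- station: The fixed blow-off pipework: valve, pipes, riser, nozzle and drip tray; origin on the bench under the valve stem, same axes as the valve stem's.
- nickel_piston_a: Silver-coloured nickel-plated piston of the same shape in another socket of the rack, to be left there; origin at its foot, z along it to the button.
- nickel_piston_b: The other silver-coloured piston in the rack, to be left there; origin and axes as before.
- oil_bottle: Standing blue oil bottle with a black cap, 36 mm diameter, 105 mm high, to be left alone; origin at the centre of its underside.
- mouthpiece: Silver trumpet mouthpiece standing on its 28 mm rim, 87 mm high, to be left alone; origin at the centre of its underside.
Not all that is in view belongs to the job. Of the things shaped like the brass_piston, the brass one is meant.

How it is judged (in metres and radians):
On the way, in this order (a step that is already met when the one before it is completed fails the run):
1. the air valve's lever stands half open, 45 degrees within 8, with the brass piston still in its socket (value of joint valve_lever between 0.645 and 0.925 rad and distance of piston_foot from where it was at the start of the episode below 0.02 m), for 0.3 s.
2. the brass piston is drawn clear of the rack and held in the fingers (distance of piston_foot from where it was at the start of the episode above 0.06 m and contact force between brass_piston and rack below 0.2 N and contact force between brass_piston and the fingers above 2 N), for 0.1 s.
At the end, for the whole second after the job is handed in: Lever at 45 +- 8 degrees. Piston held still by the fingers only, centre over 180 mm up, within 15 degrees of the nozzle line, foot 10 to 60 mm before its mouth and within 18 mm of its axis each way, button away. Silver pistons moved under 20 mm, bottle and mouthpiece under 30 mm (value of joint valve_lever between 0.645 and 0.925 rad and y of piston_foot in the frame of nozzle_tip between 0.01 and 0.06 m and x of piston_foot in the frame of nozzle_tip between -0.018 and 0.018 m and z of piston_foot in the frame of nozzle_tip between -0.018 and 0.018 m and y of piston_button in the frame of nozzle_tip above 0.12 m and angle between the z axis of piston_center and the y axis of nozzle_tip, either way round below 0.26 rad and height (world z) of piston_center above 0.18 m and contact force between brass_piston and the fingers above 2 N and contact force between brass_piston and station below 0.2 N and contact force between brass_piston and rack below 0.2 N and linear speed of brass_piston below 0.03 m/s and angular speed of brass_piston below 0.3 rad/s and distance of each of nickel_piston_a, nickel_piston_b from where it was at the start of the episode below 0.02 m and distance of each of oil_bottle, mouthpiece from where it was at the start of the episode below 0.03 m); the arm keeps its last pose, push and grip.
It fails at once if a silver piston, the oil bottle or the mouthpiece is knocked out of place (20 mm for the pistons, 30 mm for the others) (not (distance of nickel_piston_a from where it was at the start of the episode below 0.02 m) or not (distance of nickel_piston_b from where it was at the start of the episode below 0.02 m) or not (distance of oil_bottle from where it was at the start of the episode below 0.03 m) or not (distance of mouthpiece from where it was at the start of the episode below 0.03 m)).
It fails at once if the brass piston is knocked hard against the pipework (over 10 N) (contact force between brass_piston and station above 10 N).
It also fails if it takes over 48 s, if anything falls off the work surface, if the arm or the gripper's body presses on something with over 40 N, if the wrist force passes 120 N, or if a joint passes its speed limit or range.

## Robot

A 7-joint arm with a two-finger parallel gripper is mounted at the origin on the work surface. World frame = base frame: x ahead of the robot, y to its left, z up, the work surface at z = 0. Lengths are in m, angles in degrees, forces in N, time in s.
With the tool pointing down it reaches from about 0.425 to 0.875 m from the base axis. Payload 4.7 kg.
Tool frame: the origin (TCP) lies at the very end of the fingers, on their centre line; the grasp point (between the pads) lies 19 mm behind it; y points along the fingers, z is the direction in which the jaws open and shut, and the axes are right-handed (so a half turn about y gives the same grasp; the last joint's range is limited). The gripper opens to 87 mm and grips with 3 to 60 N. Pads are 19 mm wide; open, the fingers measure 117 mm over their backs; the gripper's body (75 mm by 190 mm) begins 51 mm behind the grasp point.
Start: joints at [76.209, 18.392, -4.016, 83.108, 1.295, 78.541, -3.26], TCP at [0.164, -0.629, 0.223] pointing down, gripper open.
Joint ranges: [-163.93, 163.93], [-17.29, 119.83], [-79.2, 71.16], [3.27, 140.29], [-89.18, 269.18], [5.43, 117.66], [-154.24, 154.24]. Speed limits (degrees/s): [147.25, 147.25, 180, 180, 180, 180, 180].

## Interface

Orientations are given as [roll, pitch, yaw] about the fixed x, y, z axes, in that order (R = Rz(yaw) Ry(pitch) Rx(roll)).
In Python, from cell import env gives the robot as it stands.
- The arm moves only by the shell command python3 -m pendant 'ROWS' [FORCE]. ROWS is JSON, one flat list of numbers, 7 for each row, row after row: the shift along the world's x, y, z in units of 40 mm (1.0 is 40 mm), then the turn, a rotation vector about the world's x, y, z in units of 10 degrees (1.0 is 10 degrees), then the finger opening in mm, from 0 to 87. In form: [x, y, z, wx, wy, wz, jaw, x, y, z, wx, wy, wz, jaw, ...]. A call has 1 to 10 rows; each row shifts and turns the commanded pose from where the row before left it; what a row does not reach is not made up. A row lasts 1/8 s, in which the tool goes at most 62.5 mm and 10.7 degrees, less where a joint would pass 70% of its speed; a pose out of reach is approached as far as the arm can. A call is refused whole if a number of a shift passes 1 or a number of a turn 1, either way. A call with a gripper value outside its range is refused whole. The fingers move at their own pace and stop on an object; FORCE is the grip in N (left out, the last holds). Time passes only in rows, so rows that do not move let the fingers close. It gives the time, the measured TCP pose, the force and the opening at its end, in the units of the state.
- env.get_obs(): the state, without advancing time (a new reading comes with each control period).
- env.read_camera(name): name is "side" or "top"; returns a dict with "image" (480x640x3 uint8, red, green, blue), "fx", "fy", "cx", "cy" (pixels), "cam_to_world" (4x4, takes a point from camera to world coordinates). Camera axes: x right, y up, looking along -z (the intrinsics and any distortion apply to the point x, -y, -z); pixel columns grow to the right and rows downward; lengths in m; the calibration is good to about 2 mm. A picture is of the moment at which its call begins. There is no depth.
- env.sign_off(): hands the job in, once; it reports no verdict.
The state is a dict: "time_s": time; "qpos": joint angles; "joint_velocities": joint speeds; "effort": joint torques, N m; "tool_pos": TCP position; "tool_rot": TCP orientation; "force": force on the tool from outside, world axes, zero at the start; "wrist_torque": the same for the moment, N m; "grip_width": finger opening in m.
Only numpy, scipy, OpenCV 4.12 (cv2) and the standard library are available. Lean on these libraries where they do the work, as an engineer would, in place of code of your own. Each camera call takes 0.05 s, during which the arm holds its last target.

## Working session

There is one attempt and no reset: what is moved stays moved. The work goes in short steps, Python scripts to look and compute and a shell command to move; the robot and the scene stay as the last step left them, time stands still between calls to the robot, and variables do not carry over. Pictures are saved under pics/ and viewed, and the job is handed in when it is done.

```bash
ls; mkdir -p pics
python3 - <<'E'
from cell import env
import cv2
o=env.get_obs();print(o)
for n in("side","top"):
    c=env.read_camera(n);cv2.imwrite(f"pics/{n}0.png",c["image"][:,:,::-1]);print(n,c["fx"],c["fy"],c["cx"],c["cy"],c["cam_to_world"],[k for k in c])
E
```

```text
pics
{'time_s': 0.0, 'qpos': array([76.21093158, 18.43958934, -4.01559536, 83.17243723,  1.29659234,
       78.54036356, -3.26011705]), 'joint_velocities': array([ 0.01552086, -0.05602033,  0.0761816 , -0.02822946, -0.03557492,
       -0.01084438, -0.01340029]), 'effort': array([ 1.04120318e-03, -4.91292572e+01, -4.03748788e-01, -3.12524307e+01,
       -6.40340103e-02,  4.37241001e-02,  1.74054326e-04]), 'tool_pos': array([ 0.16361977, -0.62852062,  0.22147711]), 'tool_rot': array([-9.01070622e+01, -7.14023217e-03, -1.65400968e+02]), 'force': array([-0.69170895, -0.5770869 , -0.67862494]), 'wrist_torque': array([-0.02850719, -0.02384249,  0.00223083]), 'grip_width': 0.08697181376552215}
side 480.00875337149915 480.00875337149915 319.66261199124136 238.1099341119429 [[ 0.86691144  0.33946667 -0.36500265  0.29620445]
 [-0.49843443  0.58263071 -0.64195371 -0.56067059]
 [-0.00526013  0.73844691  0.67429111  0.78282946]
 [ 0.          0.          0.          1.        ]] ['image', 'fx', 'fy', 'cx', 'cy', 'cam_to_world']
top 442.7998223792191 442.7998223792191 321.24090374766234 238.8400211262252 [[-0.02206529  0.99845812 -0.05093636  0.59967592]
 [-0.99952261 -0.02313356 -0.02047903  0.00148118]
 [-0.02162579  0.05046016  0.99849191  0.91406891]
 [ 0.          0.          0.          1.        ]] ['image', 'fx', 'fy', 'cx', 'cy', 'cam_to_world']
```

View pics/side0.png

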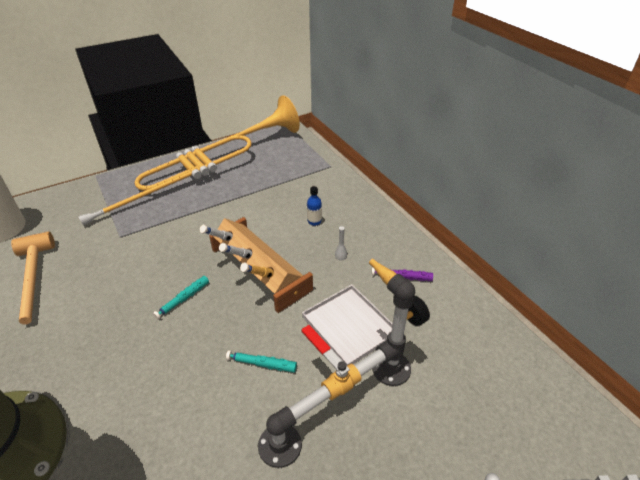

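View pics/top0.png

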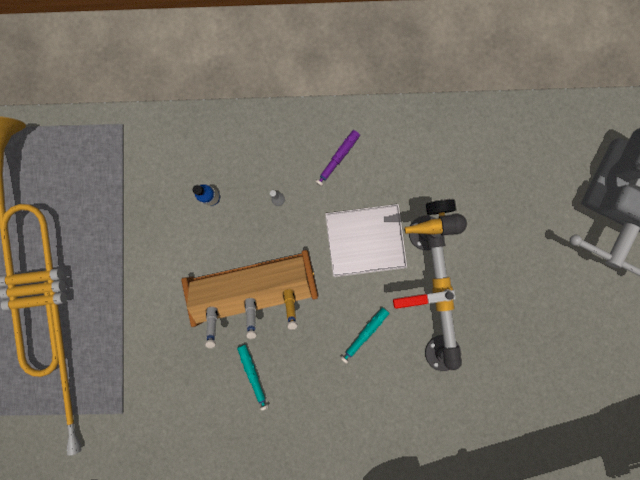

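The side view shows the lever (red, about 315,340), nozzle tip (372,262) and brass piston, the nearest of the three (button about 245,268). In the top view the lever is at (410,302), nozzle tip at (406,231) and brass piston at (291,308). I'll zoom in on these.

Run:
```python
import cv2,numpy as np
a=cv2.imread("pics/side0.png");b=cv2.imread("pics/top0.png")
cv2.imwrite("pics/zs.png",cv2.resize(a[210:360,200:400],None,fx=4,fy=4,interpolation=cv2.INTER_CUBIC))
cv2.imwrite("pics/zt.png",cv2.resize(b[195:345,270:470],None,fx=4,fy=4,interpolation=cv2.INTER_CUBIC))
```

```text
(no output)
```

View pics/zs.png

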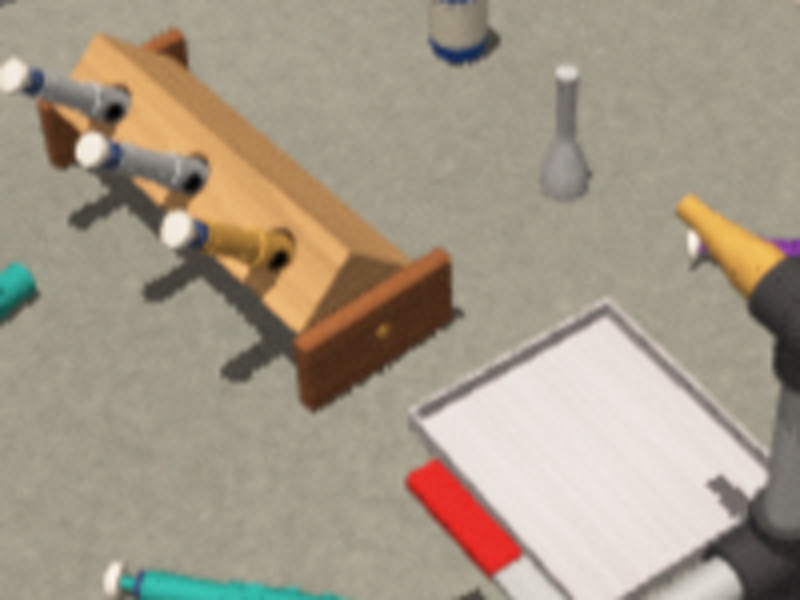

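View pics/zt.png

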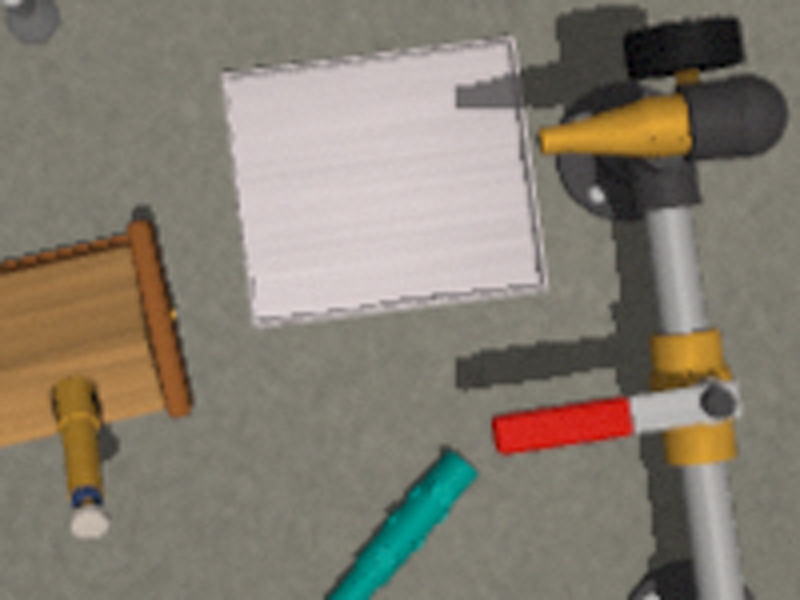

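```bash
cat > h.py <<'E'
import cv2,numpy as np
from cell import env
def cam(n):
    c=env.read_camera(n);return c
def ray(c,u,v):
    T=np.array(c["cam_to_world"]);d=np.array([(u-c["cx"])/c["fx"],-(v-c["cy"])/c["fy"],-1.]);d=T[:3,:3]@d
    return T[:3,3],d/np.linalg.norm(d)
def onz(c,p,z):
    o,d=ray(c,*p);return o+d*(z-o[2])/d[2]
def tri(cs,ps,ct,pt):
    o1,d1=ray(cs,*ps);o2,d2=ray(ct,*pt)
    s=np.linalg.lstsq(np.c_[d1,-d2],o2-o1,rcond=None)[0]
    a=o1+d1*s[0];b=o2+d2*s[1];return (a+b)/2,np.linalg.norm(a-b)
def pix(c,P):
    T=np.linalg.inv(np.array(c["cam_to_world"]));q=T[:3,:3]@P+T[:3,3]
    return np.array([c["cx"]+c["fx"]*q[0]/-q[2],c["cy"]-c["fy"]*q[1]/-q[2]])
E
python3 - <<'E'
from h import *
np.set_printoptions(precision=4,suppress=True)
s=cam("side");t=cam("top")
def red(c):
    h=cv2.cvtColor(c["image"],cv2.COLOR_RGB2HSV)
    m=((h[...,0]<6)|(h[...,0]>174))&(h[...,1]>190)&(h[...,2]>120)
    m=m.astype(np.uint8);n,l,st,ce=cv2.connectedComponentsWithStats(m);i=1+np.argmax(st[1:,4]);return ce[i],cv2.minAreaRect(np.argwhere(l==i)[:,::-1].astype(np.float32)),st[i]
rs,rt=red(s),red(t);print(rs,rt)
print("lever",tri(s,rs[0],t,rt[0]),onz(t,rt[0],.12))
print("nozzle",tri(s,(371.3,261.5),t,(405.5,230)),onz(t,(405.5,230),.22))
print("button",tri(s,(244.3,267.3),t,(292.3,326)))
print("stem cap",onz(t,(449.5,295),.13))
# nozzle axis in top: points wide end (690,127)z => (442.5,226.8)
print("nozzle base",onz(t,(442,226.5),.225))
# tray corners
for p in((225,73),(514,38),(546,290),(256,325)):print("tray",onz(t,(270+p[0]/4,195+p[1]/4),.014))
# piston hole: side (280,250)->; top barrel top (78,385)
print("body end",tri(s,(200+265/4,210+247/4),t,(270+75/4,195+405/4)))
# rack end board top edges
print("rack",onz(t,(270+140/4,195+222/4),.086),onz(t,(270+180/4,195+413/4),.04))
# pipe direction: pipe centre top pixels
print("pipe",onz(t,(270+672/4,195+210/4),.08),onz(t,(270+722/4,195+580/4),.08))
for n,p in(("n1",(210.5,343)),("n2",(251,334))):print(n,onz(t,p,.1))
E
```

```text
(array([315.3952, 339.055 ]), ((315.2955627441406, 339.11181640625), (31.653074264526367, 9.439397811889648), 47.29060745239258), array([302, 326,  28,  27, 291], dtype=int32)) (array([409.9649, 300.9585]), ((409.9190368652344, 300.9739990234375), (9.351518630981445, 33.75669479370117), 81.25383758544922), array([393, 295,  35,  13, 313], dtype=int32))
lever (array([ 0.5261, -0.1385,  0.1147]), np.float64(0.0009799306747610937)) [ 0.5261 -0.1373  0.12  ]
nozzle (array([ 0.6461, -0.1167,  0.2193]), np.float64(0.0004957111923436971)) [ 0.6459 -0.1164  0.22  ]
button (array([0.4872, 0.0721, 0.1199]), np.float64(0.0027677799514852974))
stem cap [ 0.536  -0.2049  0.13  ]
nozzle base [ 0.6497 -0.1722  0.225 ]
tray [0.6976 0.0086 0.014 ]
tray [ 0.7119 -0.1389  0.014 ]
tray [ 0.5836 -0.1511  0.014 ]
tray [ 0.5691 -0.0042  0.014 ]
body end (array([0.5355, 0.0825, 0.0724]), np.float64(0.0007950807573414612))
rack [0.6208 0.0493 0.086 ] [0.5277 0.0342 0.04  ]
pipe [ 0.6209 -0.1998  0.08  ] [ 0.449  -0.2168  0.08  ]
n1 [0.4552 0.225  0.1   ]
n2 [0.4701 0.1504 0.1   ]
```

Measured positions, which agree with the sizes given:
- **Station:** yaw about 5.5°, stem about (0.536, -0.205), nozzle tip (0.646, -0.116, 0.22).
- **Lever:** sleeve centre (0.526, -0.138), lever about 3° open.
- **Piston:** button (0.487, 0.072, 0.120), axis heading about -168.5°, leaning 45°.

I'll move above the lever first.

```bash
python3 -m pendant '[0.64,0.89,0,0,0,0.6,45, 0.64,0.89,0,0,0,0.6,45, 0.64,0.89,0,0,0,0.6,45, 0.64,0.89,0,0,0,0.6,45, 0.64,0.89,0,0,0,0.6,45, 0.64,0.89,0,0,0,0.6,45, 0.64,0.89,0,0,0,0.6,45, 0.64,0.89,0,0,0,0.6,45, 0.64,0.89,0,0,0,0.6,45, 0.64,0.89,0,0,0,0.6,45]' 20
python3 -m pendant '[0.64,0.88,-0.3,0,0,0.6,45, 0.64,0.88,-0.3,0,0,0.6,45, 0.64,0.88,-0.3,0,0,0.6,45, 0.64,0.88,-0.3,0,0,0.6,45, 0,0,0,0,0,0,45]'
```

```text
time_s: 1.45
tool_pos: [0.4204, -0.2718, 0.2226]
tool_rot: [-90.0, -0.0, -105.2]
force: [-0.0, -0.6, 0.8]
grip_width: 0.0453
time_s: 2.08
tool_pos: [0.5231, -0.1278, 0.1736]
tool_rot: [-90.0, 0.2, -81.0]
force: [-0.4, 0.2, 0.1]
grip_width: 0.0448
```

```bash
python3 -m pendant '[0.06,-0.2,-0.5,0,0,0,45, 0,0,-0.5,0,0,0,45, 0,0,-0.5,0,0,0,45, 0,0,-0.4,0,0,0,45, 0,0,0,0,0,0,12, 0,0,0,0,0,0,12, 0,0,0,0,0,0,12]' 12
python3 - <<'E'
from h import *
t=cam("top");cv2.imwrite("pics/t1.png",t["image"][:,:,::-1])
E
```

```text
time_s: 2.95
tool_pos: [0.5253, -0.1405, 0.0995]
tool_rot: [-89.9, -0.1, -81.4]
force: [0.9, -0.1, -0.1]
grip_width: 0.0226
```

View pics/t1.png

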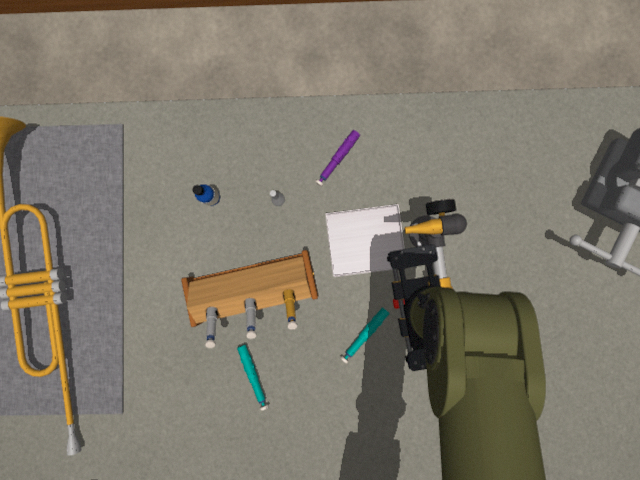

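The gripper is over the red sleeve (about 398,300) and still closing.

```bash
python3 -m pendant '[0,0,0,0,0,0,12, 0,0,0,0,0,0,12, 0,0,0,0,0,0,12]'
```

```text
time_s: 3.38
tool_pos: [0.5256, -0.1403, 0.0994]
tool_rot: [-89.9, -0.0, -81.4]
force: [3.1, 0.2, 3.6]
grip_width: 0.018
```

```bash
python3 -m pendant '[-0.2,-0.04,0,0,0,0.7,12, -0.19,-0.065,0,0,0,0.7,12, -0.18,-0.09,0,0,0,0.7,12]'
python3 -m pendant '[-0.17,-0.11,0,0,0,0.7,12, -0.155,-0.13,0,0,0,0.7,12, -0.135,-0.15,0,0,0,0.7,12, 0,0,0,0,0,0,12, 0,0,0,0,0,0,12]'
```

```text
time_s: 3.75
tool_pos: [0.5026, -0.148, 0.0993]
tool_rot: [-89.9, -0.1, -60.2]
force: [2.4, 0.5, 3.1]
grip_width: 0.0179
time_s: 4.38
tool_pos: [0.4833, -0.1643, 0.0993]
tool_rot: [-90.1, -0.0, -39.4]
force: [-0.6, -1.3, 6.1]
grip_width: 0.0174
```

Lever at about 45° by tool heading. I'll release it, lift off and check.

```bash
python3 -m pendant '[0,0,0,0,0,0,45, 0,0,0,0,0,0,45, 0,0,0,0,0,0,45, 0,0,0.7,0,0,0,45, 0,0,0.9,0,0,0,45, 0,0.6,0.9,0,0,0.9,45, 0,0.9,0.5,0,0,0.9,45, 0,0.9,0,0,0,0.9,45, 0.2,0.9,0,0,0,0.9,45, 0.2,0.9,0,0,0,0.9,45]'
python3 -m pendant '[0.2,0.9,0,-0.1,0.49,0.6,45, 0.3,0.6,-0.1,-0.1,0.49,0,45, 0.3,0.3,-0.2,-0.1,0.49,0,45, 0,0,0,-0.1,0.49,0,45, 0,0,0,0,0,0,45]'
python3 - <<'E'
from h import *
np.set_printoptions(precision=4,suppress=True)
t=cam("top");cv2.imwrite("pics/t2.png",t["image"][:,:,::-1]);s=cam("side");cv2.imwrite("pics/s2.png",s["image"][:,:,::-1])
h=cv2.cvtColor(t["image"],cv2.COLOR_RGB2HSV)
m=(((h[...,0]<6)|(h[...,0]>174))&(h[...,1]>190)&(h[...,2]>120)).astype(np.uint8)
n,l,st,ce=cv2.connectedComponentsWithStats(m);i=1+np.argmax(st[1:,4]);P=onz(t,ce[i],.12)
print(st[i],P,np.degrees(np.arctan2(.536-P[0],P[1]+.2055))-5.5, cv2.minAreaRect(np.argwhere(l==i)[:,::-1].astype(np.float32)))
print(env.get_obs()["qpos"])
E
```

```text
time_s: 5.62
tool_pos: [0.4993, 0.0054, 0.2186]
tool_rot: [-90.0, 0.0, 5.9]
force: [-0.2, -0.4, -0.3]
grip_width: 0.0453
time_s: 6.25
tool_pos: [0.5318, 0.0769, 0.2046]
tool_rot: [-90.1, 20.2, 11.7]
force: [0.1, 1.1, -0.5]
grip_width: 0.0448
[412 311  27  31 325] [ 0.4814 -0.1623  0.12  ] 46.1509974116792 ((424.953857421875, 326.1307373046875), (9.735343933105469, 33.41590881347656), 37.87498474121094)
[ 25.6074  29.4797 -51.489   82.771   18.1687  98.1427  75.088 ]
```

View pics/t2.png

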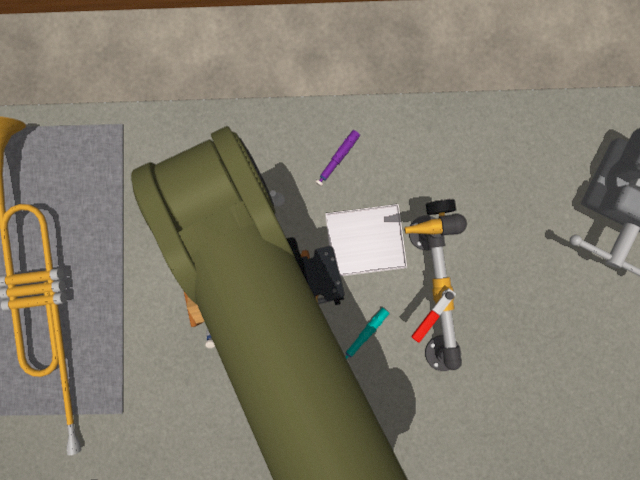

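View pics/s2.png

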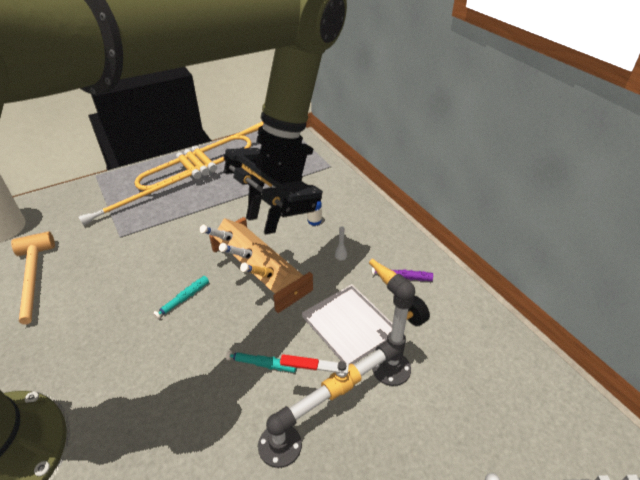

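Lever measures about 45–46° in the top view (sleeve centre at 425,326), so it is half open. Next is the descent along the 20° tilted approach.

```bash
python3 -m pendant '[0.5,0.19,0,0,0,0,45, -0.165,-0.033,-0.463,0,0,0,45, -0.165,-0.033,-0.463,0,0,0,45, -0.165,-0.033,-0.463,0,0,0,45, -0.165,-0.033,-0.463,0,0,0,45, 0,0,0,0,0,0,45]'
python3 - <<'E'
from h import *
s=cam("side");cv2.imwrite("pics/s3.png",cv2.resize(s["image"][130:330,180:380,::-1],None,fx=3,fy=3,interpolation=cv2.INTER_CUBIC))
print(env.get_obs()["qpos"])
E
```

```text
time_s: 7.1
tool_pos: [0.5238, 0.0777, 0.132]
tool_rot: [-90.3, 20.1, 11.5]
force: [0.2, 1.2, -0.0]
grip_width: 0.0449
[ 25.42823452  32.14968694 -50.47456097  88.45216052  20.04203289
  90.81807535  73.54976309]
```

View pics/s3.png

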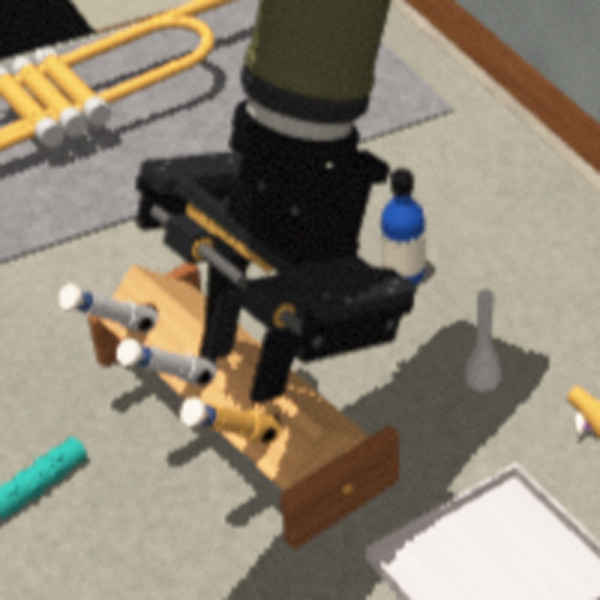

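Fingers straddle the brass piston's lane (about 235,415 in the zoom) and the neighbours are clear. I'll finish the descent and close.

```bash
python3 -m pendant '[-0.1,-0.01,-0.36,0,0,0,45, -0.1,-0.01,-0.36,0,0,0,45, -0.1,-0.01,-0.36,0,0,0,45, -0.11,-0.01,-0.34,0,0,0,45, 0,0,0,0,0,0,45]'
python3 - <<'E'
from h import *
s=cam("side");cv2.imwrite("pics/s4.png",cv2.resize(s["image"][130:330,180:380,::-1],None,fx=3,fy=3,interpolation=cv2.INTER_CUBIC))
E
```

```text
time_s: 7.78
tool_pos: [0.5074, 0.0768, 0.0744]
tool_rot: [-90.2, 20.1, 11.6]
force: [-0.0, 0.3, 0.7]
grip_width: 0.0448
```

View pics/s4.png

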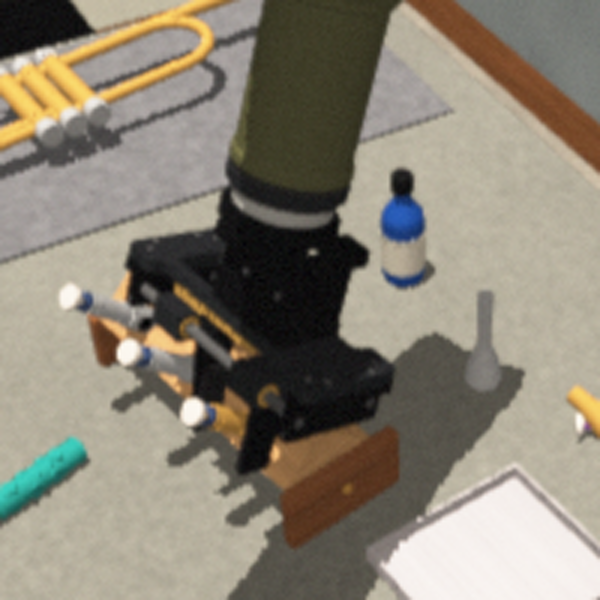

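The fingers are on either side of the brass barrel (about 225,420). Closing now.

```bash
python3 -m pendant '[0,0,0,0,0,0,10, 0,0,0,0,0,0,10, 0,0,0,0,0,0,10, 0,0,0,0,0,0,10, 0,0,0,0,0,0,10, 0,0,0,0,0,0,10, 0,0,0,0,0,0,10]' 25
```

```text
time_s: 8.7
tool_pos: [0.5087, 0.0773, 0.0758]
tool_rot: [-90.2, 20.0, 11.6]
force: [-0.3, 0.8, 0.2]
grip_width: 0.0152
```

Held (15 mm wide on the barrel). Now draw it along its axis at full grip.

```bash
python3 -m pendant '[0,0,0,0,0,0,5, 0,0,0,0,0,0,5, -0.16,-0.032,0.16,0,0,0,5, -0.16,-0.032,0.16,0,0,0,5, -0.16,-0.032,0.16,0,0,0,5]' 60
python3 -m pendant '[-0.31,-0.063,0.32,0,0,0,5, -0.31,-0.063,0.32,0,0,0,5, -0.31,-0.063,0.32,0,0,0,5, -0.31,-0.063,0.32,0,0,0,5, 0,0,0,0,0,0,5]'
python3 - <<'E'
from h import *
s=cam("side");cv2.imwrite("pics/s5.png",cv2.resize(s["image"][130:330,130:380,::-1],None,fx=3,fy=3,interpolation=cv2.INTER_CUBIC))
print(env.get_obs()["qpos"])
E
```

```text
time_s: 9.32
tool_pos: [0.4889, 0.073, 0.0954]
tool_rot: [-90.3, 20.0, 11.6]
force: [0.7, 0.2, -0.3]
grip_width: 0.0144
time_s: 9.95
tool_pos: [0.4393, 0.0625, 0.1469]
tool_rot: [-90.4, 20.0, 11.5]
force: [-0.6, 0.7, -0.4]
grip_width: 0.0143
[ 34.05221103  20.92286684 -54.57747033 100.33791423  13.81385089
  87.70333862  76.88223959]
```

View pics/s5.png

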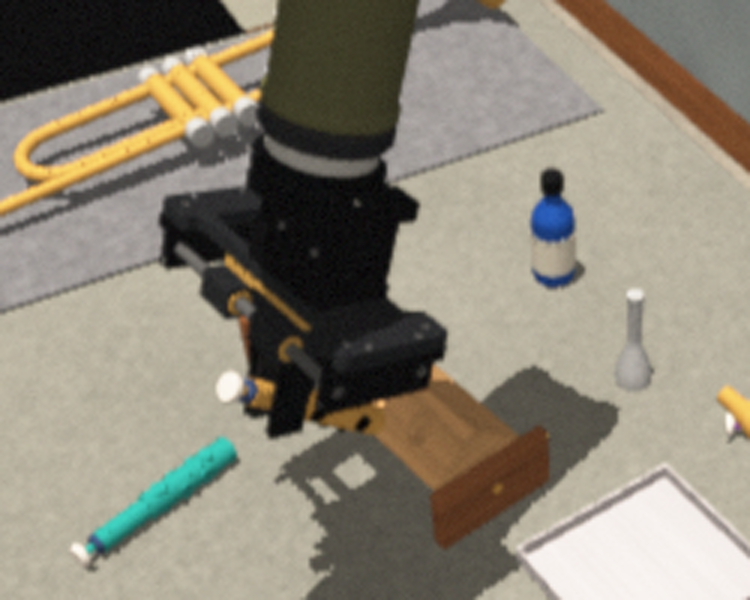

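Piston is drawn about 97 mm and clear of the rack, with the silver ones hidden behind the gripper. Next: lift, then yaw by -96°.

```bash
python3 -m pendant '[0.2,0.1,0.8,0,0,0,5, 0.35,0.1,0.9,0,0,0,5, 0.35,0.1,0.8,0,0,-0.8,5, 0.35,0.1,0.8,0,0,-0.8,5, 0.3,0,0,0,0,-0.8,5, 0,0,0,0,0,-0.8,5, 0,0,0,0,0,0,5]'
python3 - <<'E'
from cell import env
print(env.get_obs()["qpos"])
E
```

```text
time_s: 10.88
tool_pos: [0.502, 0.0777, 0.2772]
tool_rot: [-90.3, 20.0, -20.5]
force: [-0.9, 0.0, -0.5]
grip_width: 0.0148
[ 32.53509209  20.63855194 -49.33023414  83.26997899   3.71514922
  99.3618221   52.48556543]
```

```bash
python3 -m pendant '[0.1,0,0,0,0,-0.8,5, 0.1,0,0,0,0,-0.8,5, 0.1,0,0,0,0,-0.8,5, 0.1,0,0,0,0,-0.8,5, 0.1,0,0,0,0,-0.8,5, 0.1,0,0,0,0,-0.8,5, 0.1,0,0,0,0,-0.8,5, 0.1,0,0,0,0,-0.8,5, 0,0,0,0,0,0,5]'
python3 -m pendant '[0.3,0,0,-0.64,-0.06,0,5, 0.3,0,0,-0.64,-0.06,0,5, 0.3,0,0,-0.64,-0.06,0,5, 0.3,0,0,-0.64,-0.06,0,5, 0.3,0,0,-0.64,-0.06,0,5, 0.3,0,0,-0.64,-0.06,0,5, 0.3,0,0,-0.64,-0.07,0,5, 0,0,0,0,0,0,5]'
python3 - <<'E'
from h import *
print(env.get_obs()["qpos"])
s=cam("side");cv2.imwrite("pics/s6.png",s["image"][:,:,::-1])
s=cam("top");cv2.imwrite("pics/t6.png",s["image"][:,:,::-1])
E
```

```text
time_s: 12.0
tool_pos: [0.533, 0.0794, 0.2777]
tool_rot: [-90.3, 19.9, -84.2]
force: [0.6, -0.5, -1.3]
grip_width: 0.0145
time_s: 13.0
tool_pos: [0.6172, 0.0831, 0.2757]
tool_rot: [-90.7, -24.9, -83.8]
force: [-0.6, 0.1, -1.0]
grip_width: 0.0143
[  6.97215797  22.71319923 -41.19680606  80.43556392  36.46913995
  94.80166144 -28.45627595]
```

View pics/s6.png

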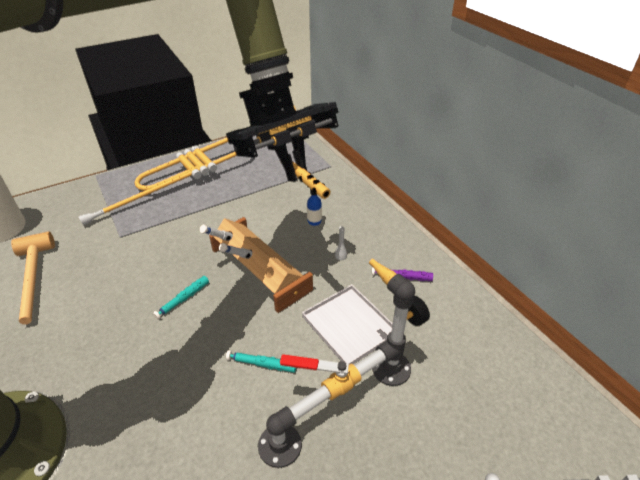

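View pics/t6.png

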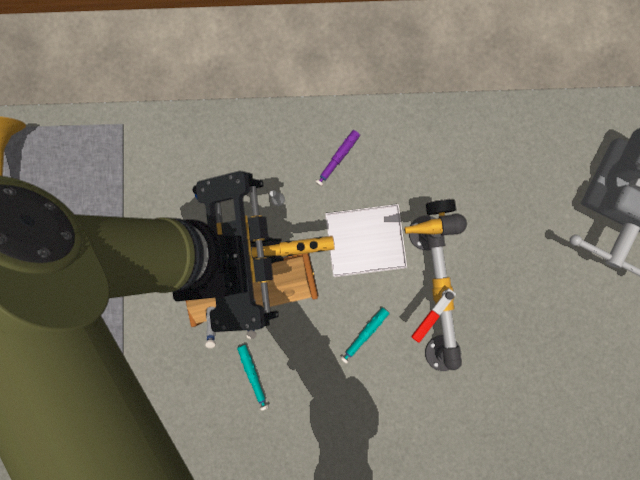

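The piston is held about level, with its foot at top (333,243) and side (326,190). Silver pistons, bottle and mouthpiece are still in place. Zooming in to measure the foot and axis.

Run:
```python
import cv2
a=cv2.imread("pics/s6.png");b=cv2.imread("pics/t6.png")
A=cv2.resize(a[155:215,280:350],None,fx=8,fy=8,interpolation=cv2.INTER_CUBIC)
B=cv2.resize(b[215:275,265:345],None,fx=8,fy=8,interpolation=cv2.INTER_CUBIC)
cv2.imwrite("pics/z6s.png",A);cv2.imwrite("pics/z6t.png",B)
```

```text
(no output)
```

View pics/z6s.png

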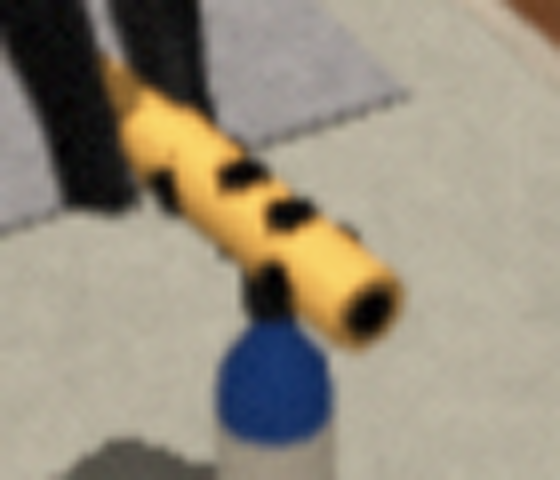

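View pics/z6t.png

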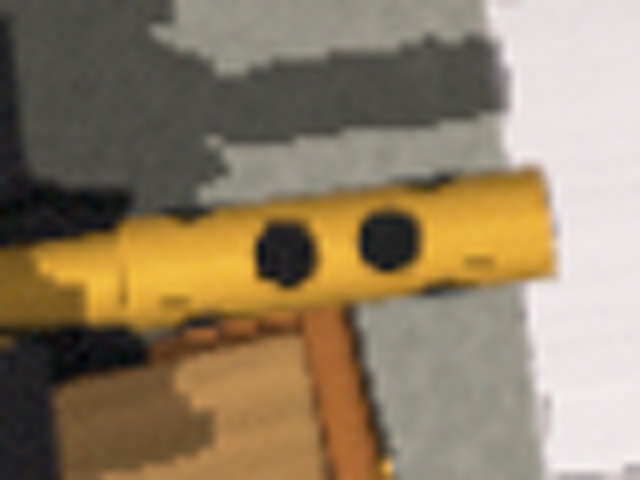

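Run:
```python
from h import *
np.set_printoptions(precision=4,suppress=True)
s=cam("side");t=cam("top")
F,e=tri(s,(326.5,193.4),t,(333.7,242.9));print("foot",F,e)
J,e2=tri(s,(280+143/8,155+125/8),t,(265+122/8,215+272/8));print("junction",J,e2,np.linalg.norm(F-J))
a=(J-F)/np.linalg.norm(J-F);print(a,"elev",np.degrees(np.arcsin(a[2])),"head",np.degrees(np.arctan2(a[1],a[0])))
n=np.array([-.0958,.9954,0]);tip=np.array([.6462,-.1162,.2195])
g=tip+.032*n;print("shift units",(g-F)/.04)
o=env.get_obs();p=o["tool_pos"];print(p)
from scipy.spatial.transform import Rotation as R
Rm=R.from_euler("xyz",o["tool_rot"],degrees=True).as_matrix();gp=p-.019*Rm[:,1];print("grasp",gp,"->foot",F-gp,np.linalg.norm(F-gp))
```

```text
foot [ 0.6259 -0.0035  0.2935] 0.001595743075420787
junction [0.616  0.0728 0.2979] 0.005181829315751131 0.07710210377016426
[-0.1294  0.9899  0.0573] elev 3.2826148970219213 head 97.44575639160772
shift units [ 0.4302 -2.0207 -1.8507]
[0.6179 0.078  0.2785]
grasp [0.6172 0.086  0.2957] ->foot [ 0.0087 -0.0895 -0.0022] 0.08994675139459178
```

Foot at (0.626, -0.0035, 0.2935), axis within about 3° of the nozzle line. I'll move most of the way, then re-measure.

```bash
python3 -m pendant '[0.14,0,-0.46,0,0,0,5, 0.14,0,-0.46,0,0,0,5, 0.15,0,-0.46,0,0,0,5, 0,0,-0.47,0,0,0,5, 0,-0.4,0,0,0,0,5, 0,-0.4,0,0,0,0,5, 0,-0.4,0,0,0,0,5, 0,0,0,0,0,0,5, 0,0,0,0,0,0,5]'
python3 - <<'E'
from h import *
s=cam("side");t=cam("top");a=s["image"][:,:,::-1];b=t["image"][:,:,::-1]
cv2.imwrite("pics/s7.png",a);cv2.imwrite("pics/t7.png",b)
cv2.imwrite("pics/z7s.png",cv2.resize(a[195:295,300:420],None,fx=6,fy=6,interpolation=cv2.INTER_CUBIC));cv2.imwrite("pics/z7t.png",cv2.resize(b[195:275,320:450],None,fx=6,fy=6,interpolation=cv2.INTER_CUBIC))
E
```

```text
time_s: 14.32
tool_pos: [0.6351, 0.0314, 0.2046]
tool_rot: [-90.3, -25.0, -84.5]
force: [0.3, 0.7, -1.0]
grip_width: 0.0147
```

View pics/z7s.png

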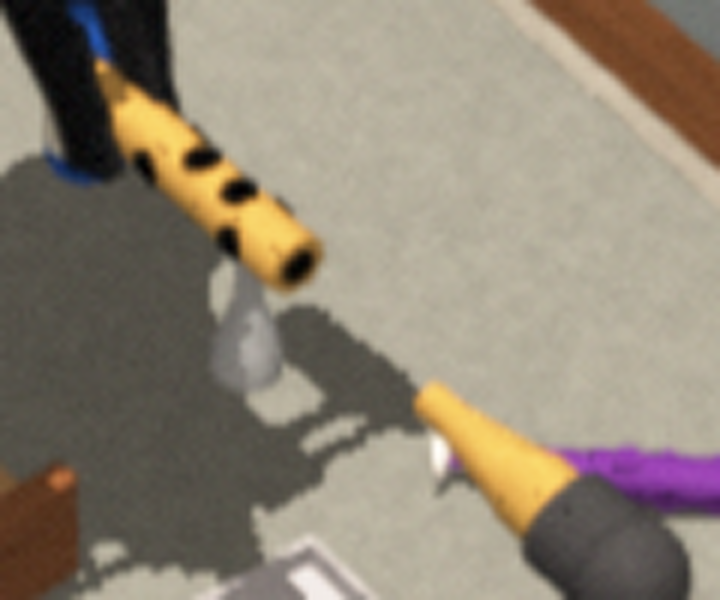

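View pics/z7t.png

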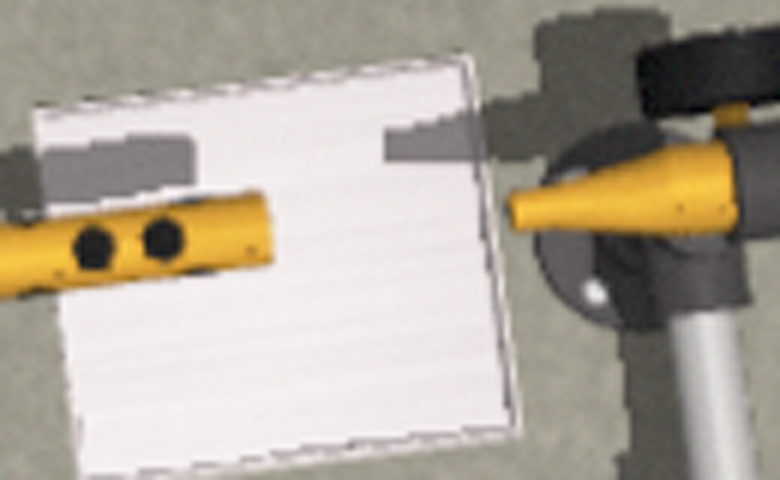

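Foot at side (350,239) and top (365.3,233.2); mouth at side (370.7,260.8) and top (405,230.2).

Run:
```python
from h import *
np.set_printoptions(precision=4,suppress=True)
s=cam("side");t=cam("top")
F,e=tri(s,(350,239),t,(365.3,233.2));N,e1=tri(s,(370.7,260.8),t,(405,230.2));print(F,e,N,e1)
n=np.array([-.0958,.9954,0]);d=F-N;print("along",d@n,"x",d@np.array([.9954,.0958,0]),"z",d[2]);print("units",(N+.031*n-F)/.04)
```

```text
[ 0.6433 -0.054   0.2213] 0.0023681060248846794 [ 0.6457 -0.1157  0.2203] 0.0002825000663246158
along 0.06159818818270793 x 0.003517081874246682 z 0.0010059947094058774
units [-0.0142 -0.7699 -0.0251]
```

```bash
python3 -m pendant '[0,-0.2,0,0,0,0,5, 0,-0.2,0,0,0,0,5, 0,-0.2,-0.02,0,0,0,5, -0.01,-0.16,0,0,0,0,5, 0,0,0,0,0,0,5, 0,0,0,0,0,0,5, 0,0,0,0,0,0,5]'
python3 - <<'E'
from h import *
s=cam("side");t=cam("top");a=s["image"][:,:,::-1];b=t["image"][:,:,::-1]
cv2.imwrite("pics/s8.png",a);cv2.imwrite("pics/t8.png",b)
cv2.imwrite("pics/z8s.png",cv2.resize(a[195:295,300:420],None,fx=6,fy=6,interpolation=cv2.INTER_CUBIC));cv2.imwrite("pics/z8t.png",cv2.resize(b[195:275,320:450],None,fx=6,fy=6,interpolation=cv2.INTER_CUBIC))
E
```

```text
time_s: 15.4
tool_pos: [0.6346, 0.0013, 0.2033]
tool_rot: [-90.3, -25.0, -84.4]
force: [-1.0, 0.8, 0.1]
grip_width: 0.0144
```

View pics/z8s.png

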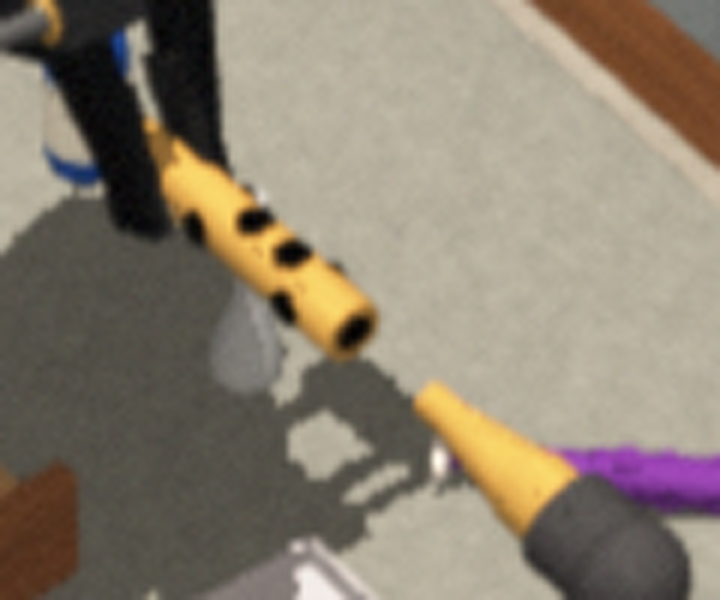

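View pics/z8t.png

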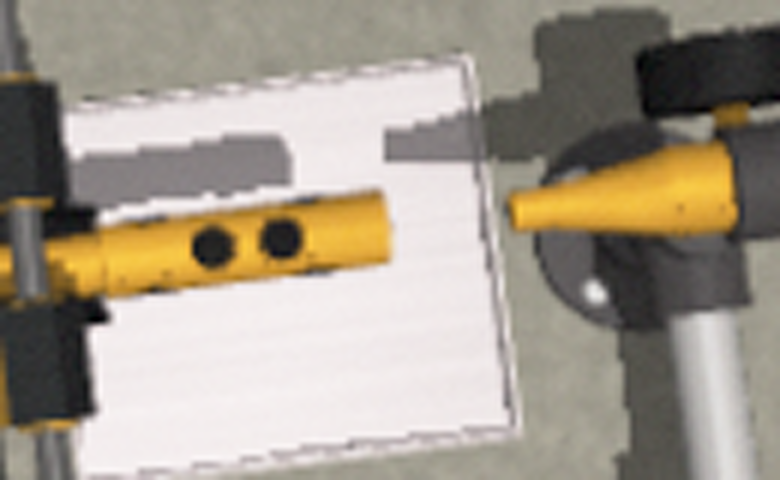

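View pics/s8.png

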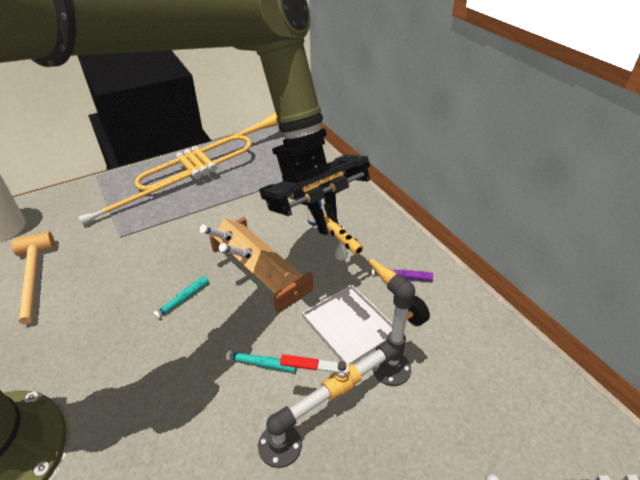

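View pics/t8.png

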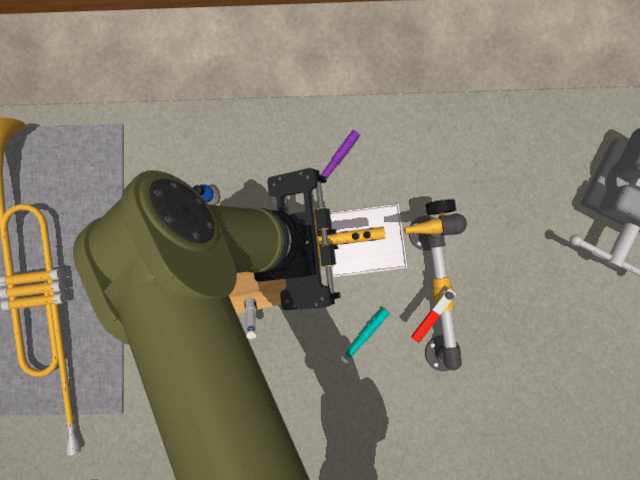

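Foot is now at side (359,250) and top (384.8,232.8), in line with the nozzle. The lever is unchanged, and the silver pistons, bottle and mouthpiece are in place. Final numeric check:

Run:
```python
from h import *
np.set_printoptions(precision=4,suppress=True)
s=cam("side");t=cam("top")
F,e=tri(s,(359.1,250),t,(384.8,232.8));N=np.array([.6459,-.116,.22])
J,e2=tri(s,(300+180/6,195+175/6),t,(320+103/6,195+263/6))
n=np.array([-.0958,.9954,0]);d=F-N;print(F,e,"along",d@n,"x",d@np.array([.9954,.0958,0]),"z",d[2])
a=J-F;print(np.linalg.norm(a),np.degrees(np.arccos(a@n/np.linalg.norm(a))))
o=env.get_obs();print(o["tool_pos"],o["joint_velocities"].round(2),o["grip_width"])
h=cv2.cvtColor(t["image"],cv2.COLOR_RGB2HSV)
m=(((h[...,0]<6)|(h[...,0]>174))&(h[...,1]>190)&(h[...,2]>120)).astype(np.uint8)
n_,l,st,ce=cv2.connectedComponentsWithStats(m);i=1+np.argmax(st[1:,4]);P=onz(t,ce[i],.12);print(np.degrees(np.arctan2(.536-P[0],P[1]+.2055))-5.5)
```

```text
[ 0.6428 -0.0843  0.2204] 0.001346880334208303 along 0.03182724307492726 x -4.267588706892327e-05 z 0.0003562367123264576
0.07663749863775327 4.61239624653686
[0.6346 0.001  0.2033] [ 0.02 -0.    0.12  0.11  0.06  0.04  0.04] 0.014368251238826341
46.14700948252914
```

Run:
```python
from cell import env
print(env.sign_off()); print(env.get_obs()["time_s"])
```

```text
the job is handed in; nothing more can be done
None
the job is handed in; nothing more can be done
```

The job is handed in: the air valve is half open and the brass piston is held level in front of the nozzle, still in the gripper. The sign-off reports no verdict, so these are my own last measurements, taken at about 15.5 s of the 48 s allowed:

| Check | Measured | Required |
|---|---|---|
| Lever angle | about 46° by sleeve position (45° by tool heading) | 45° ± 8° |
| Foot distance from nozzle mouth | 32 mm | 10 to 60 mm |
| Foot offset from nozzle axis | under 1 mm each way | 18 mm each way |
| Piston tilt from nozzle line | about 2 to 5° | under 15° |

- **How it was done:** I gripped the red lever and swung it about the stem to half open. I then gripped the brass piston by its barrel, drew it 97 mm along its axis, lifted it, turned it level and brought it in front of the nozzle with the button pointing away.
- **Steadiness:** the arm was still, and the grip is 60 N.
- **Other objects:** the silver pistons, oil bottle and mouthpiece looked undisturbed in the final pictures, as far as they were visible. One silver piston is hidden in the top view but in place in the side view. I did not measure their displacement.
- **Disagreements:** the tilt estimate varies because the barrel end is partly hidden by a finger. The jaws read 14.4 mm on the 16 mm barrel, which I put down to finger compliance under the 60 N grip.

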